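# Change the specimen under the microscope

## Robot

A 7-joint arm with a two-finger parallel gripper is mounted at the origin on the work surface. World frame = base frame: x ahead of the robot, y to its left, z up, the work surface at z = 0. Lengths are in m, angles in rad, forces in N, time in s.
With the tool pointing down it reaches from about 0.4 to 0.875 m from the base axis. Payload 19.3 kg.
Tool frame: the origin (TCP) lies on the centre line of the jaws, within the pads' length; the fingertips stand 25 mm ahead of it and the grasp point (between the pads) lies 6 mm ahead of it (tips_ahead is the distance from the TCP to the fingertips, in m); z points along the fingers, y is the direction in which the jaws open and shut (so a half turn about z gives the same grasp; the last joint's range is limited). The gripper opens to 85 mm and grips with 20 to 120 N. Pads are 22 mm wide; open, the fingers measure 114 mm over their backs; the gripper's body (76 mm by 85 mm) begins 54 mm behind the grasp point. The pads swing forward as they close: fully open they stand 13 mm farther back than shut.
Start: joints at [1.057, 0.521, -0.036, 1.599, 0.021, 1.021, -0.113], TCP at [0.268, -0.564, 0.256] pointing down, gripper open.
Joint ranges: [-2.91, 2.91], [-0.3, 2.13], [-1.5, 1.42], [0.17, 2.43], [-1.26, 4.41], [0.16, 1.93], [-2.52, 2.52]. Speed limits (rad/s): [1.89, 1.89, 2.39, 2.39, 3.01, 3.01, 3.01].

## Interface

Orientations are given as [roll, pitch, yaw] about the fixed x, y, z axes, in that order (R = Rz(yaw) Ry(pitch) Rx(roll)).
In Python, from workcell import observe, grab_frame, job_done, outline_of, tips_ahead gives the robot as it stands. The module is installed in compiled form; this text tells all that it offers.
- The arm moves only by the tool move_arm, never from a script. Its argument "motion" is a list of rows, each a list of 2 entries, a list of its own where there are three numbers: the shift along the world's x, y, z in mm, then the turn, a rotation vector about the world's x, y, z in rad. A call has 1 to 12 rows; each row is the pose to reach, as a shift and turn from the pose commanded when the call began; what a row does not reach only later rows make up. A row lasts 1/8 s, in which the tool goes at most 62.5 mm and 10.7 degrees, less where a joint would pass 70% of its speed; a pose out of reach is approached as far as the arm can. A call with a gripper value outside its range is refused whole. "jaw" is the finger opening in mm, from 0 to 85.4, set as the call begins (left out, the last holds). The fingers move at their own pace and stop on an object; "grip_force" is the grip in N (left out, the last holds). Time passes only in rows, so rows that repeat a pose let the fingers close. It gives the time, the measured TCP pose, the force and the opening at its end, in the units of the state.
- observe(): the state, without advancing time (a new reading comes with each control period).
- grab_frame(name): name is "scene" or "top" or "wrist"; returns a dict with "frame" (384x512x3 uint8, red, green, blue), "fx", "fy", "cx", "cy" (pixels), "T" (4x4, takes a point from camera to world coordinates); the wrist camera has in their place "mount" (4x4, takes a point from camera to tool coordinates, whose origin is the TCP and whose axes are the flange's). Camera axes: x right, y down, z forward; pixel columns grow to the right and rows downward; lengths in m; the calibration is good to about 2 mm. The wrist camera is an equidistant fisheye: a pixel r from the principal point sees the ray r / f radians off the axis. A picture is of the moment at which its call begins: read the wrist's pose just before it. There is no depth.
- job_done(): hands the job in, once; it reports no verdict.
Trained networks look in the newest picture that a camera, given by its name, has taken for a name from the list of things; names that differ only in an ending like _2 or _b are one class to them, and where a whole thing is asked for, a point or a joint stands for the part that bears it (a point fixed in the world has none). Each returns a list of dicts, best first, with "score" (0 to 1); they miss things now and then, are a little off and sometimes report something else, mostly with a low value. They report only what shows in the picture. A call takes as long as a camera call.
- outline_of(label, camera): "pixels" (384x512 bool, what is visible of it) and "pixel" ([column, row] in pixels, amid what is visible of it).
The state is a dict: "clock": time; "qpos": joint angles; "qd": joint speeds; "joint_efforts": joint torques, N m; "position": TCP position; "tool_rot": TCP orientation; "force": force on the tool from outside, world axes, zero at the start; "moment": the same for the moment, N m; "grip_width": finger opening in m.
Only numpy, scipy, OpenCV 4.12 (cv2) and the standard library are available. Lean on these libraries where they do the work, as an engineer would, in place of code of your own. Each camera call takes 0.05 s, during which the arm holds its last target.

## Task

The specimen tray under the microscope's lens has been looked at: slide it out across the table and leave it in the middle of the round mat, and slide the other specimen tray in, so that its middle is right under the lens. Keep the trays flat on the table, never lifting or tipping them, do not bump the microscope, and leave everything else on the table where it is.

Things in the scene. Friction and masses are not known exactly. Their poses are not given: they have to be found in the camera images.
- beetle_tray: open shallow wooden tray, 180 mm long (its x axis) x 110 mm wide (y) x 45 mm high, walls 7 mm thick, floor 15 mm up, so 30 mm deep inside; 0.4 kg, a large black beetle with jaws in its middle, no handles; origin at the centre of its underside, z up. At the start this tray or the moth's is under the lens, the other waits beside
- moth_tray: open shallow wooden tray, 180 mm long (its x axis) x 110 mm wide (y) x 45 mm high, walls 7 mm thick, floor 15 mm up, so 30 mm deep inside; 0.4 kg, a moth with spread wings in its middle, no handles; origin at the centre of its underside, z up. At the start this tray or the beetle's is under the lens, the other waits beside
- lens_spot (a point): the point on the table exactly under the microscope's lens, on its vertical axis
- microscope: fixed stereo microscope on a boom stand; origin on the table under the lens, x towards the post. Round light 72 mm across on the lens axis, underside 168 mm up; barrel 56 mm across to 270 mm; head above to 435 mm, 50 mm to each side, 31 mm to -x; eyepieces and boom at +x. Foot 150 x 150 x 24 mm centred 250 mm along x, with a post 30 mm thick, 350 mm high
- mat: a round cork mat with a grey felt edge, 230 mm across, lying flat on the table, under 1 mm thick, no obstacle to sliding; origin at its centre. It lies to the left or to the right of the microscope, the waiting tray on the other side
- jar: closed glass jar with black lid, 60 mm across, 100 mm high, bystander; origin at the centre of its underside
- mug: white mug, 74 mm across, 85 mm high, handle towards its +y reaching some 30 mm further, bystander; origin at the centre of its underside
- bottle: white bottle, 60 mm across, 150 mm high, bystander; origin at the centre of its underside
- book: thick paperback lying flat, 170 (x) x 105 (y) x 34 mm, white with yellow edge, bystander; origin at the centre of its underside
- bucket: open white plastic pail, 136 mm across, 120 mm high, bystander; origin at the centre of its underside
- slide_box: black box for glass slides, 100 (x) x 80 (y) x 33 mm, bystander; origin at the centre of its underside
- brush: hand brush lying on the table along its x axis, up to 200 mm long, bystander; origin near its middle, at its underside

How it is judged:
At the end, for the whole second after the job is handed in: The tray that was under the lens at the start lies at rest with its centre within 40 mm of the mat's centre, and the other tray lies at rest with its centre within 12 mm (horizontally) of the lens axis; each has moved more than 100 mm (((horizontal distance between beetle_tray and mat below 0.04 m and horizontal distance between moth_tray and lens_spot below 0.012 m and distance of each of moth_tray, beetle_tray from where it was at the start of the episode above 0.1 m) or (horizontal distance between moth_tray and mat below 0.04 m and horizontal distance between beetle_tray and lens_spot below 0.012 m and distance of each of beetle_tray, moth_tray from where it was at the start of the episode above 0.1 m)) and linear speed of each of beetle_tray, moth_tray below 0.01 m/s); the robot touches nothing.
It fails at once if a specimen tray is lifted more than 12 mm or tipped more than 0.2 rad (height (world z) of any of beetle_tray, moth_tray above 0.012 m or angle between any of beetle_tray, moth_tray's own z axis and vertical above 0.2 rad).
It fails at once if the microscope is bumped (more than 5 N) (contact force between microscope and anything else above 5 N).
It fails at once if a bystander is shifted more than 20 mm (distance of any of jar, mug, bottle, book, bucket, slide_box, brush from where it was at the start of the episode above 0.02 m).
It also fails if it takes over 69 s, if anything falls off the work surface, if the arm or the gripper's body presses on something with over 40 N, if the wrist force passes 120 N, or if a joint passes its speed limit or range.

## Working session

There is one attempt and no reset: what is moved stays moved. The work goes in short steps, Python scripts to look and compute and a tool call to move; the robot and the scene stay as the last step left them, time stands still between calls to the robot, and variables do not carry over. Pictures are saved under pics/ and viewed, and the job is handed in when it is done.

Besides the shell and the picture viewer there is one more tool, called after "Emit:" in YAML: its name, and indented under it one key for each argument. move_arm: Moves the arm, as the interface text tells. Its arguments: {"type":"object","properties":{"motion":{"type":"array"},"jaw":{"type":"number"},"grip_force":{"type":"number"}},"required":["motion"]}

```bash
mkdir -p pics
cat > h.py <<'E'
import numpy as np, cv2
from workcell import *
def save(name,fn):
    g=grab_frame(name); cv2.imwrite('pics/'+fn,g['frame'][:,:,::-1]); return g
def ray(g,u,v,z):
    d=np.array([(u-g['cx'])/g['fx'],(v-g['cy'])/g['fy'],1.]);T=np.array(g['T'])
    d=T[:3,:3]@d;o=T[:3,3];return o+d*(z-o[2])/d[2]
def proj(g,P):
    T=np.linalg.inv(np.array(g['T']));p=(T[:3,:3]@np.array(P).T).T+T[:3,3]
    return np.c_[p[:,0]/p[:,2]*g['fx']+g['cx'],p[:,1]/p[:,2]*g['fy']+g['cy']]
E
python3 - <<'E'
from h import *
np.set_printoptions(precision=3,suppress=True)
print(observe())
for n in ['scene','top']:
    g=save(n,n+'0.png'); print(n,g['fx'],g['cx'],g['cy'],np.array(g['T']))
    for l in 'beetle_tray moth_tray microscope mat jar mug bottle book bucket slide_box brush'.split():
        r=outline_of(l,n)
        for k in r[:2]:
            ys,xs=np.where(k['pixels']); print(l,round(k['score'],2),k['pixel'],len(xs),xs.min(),xs.max(),ys.min(),ys.max(),ray(g,*k['pixel'],0.0))
E
```

```text
{'clock': 0.0, 'qpos': array([ 1.057,  0.522, -0.036,  1.6  ,  0.021,  1.021, -0.113]), 'qd': array([-0.001,  0.001,  0.001,  0.   ,  0.001, -0.001, -0.001]), 'joint_efforts': array([ -0.002, -92.709,   1.979, -36.993,   0.018,   0.008,   0.   ]), 'position': array([ 0.268, -0.564,  0.256]), 'tool_rot': array([-3.14 ,  0.   ,  0.444]), 'force': array([ 0.846, -0.75 , -0.456]), 'moment': array([-0.018,  0.032,  0.014]), 'grip_width': 0.08546940364409612}
scene 357.64711645085123 252.00463950948162 185.4034286529437 [[-0.495  0.672 -0.55   1.073]
 [ 0.869  0.375 -0.324  0.357]
 [-0.012 -0.638 -0.77   0.778]
 [ 0.     0.     0.     1.   ]]
beetle_tray 0.68 [339.4, 224.4] 3541 294 379 194 260 [0.52  0.291 0.   ]
moth_tray 0.76 [228.5, 199.1] 2969 189 267 170 233 [ 0.59  -0.003  0.   ]
microscope 0.75 [196.8, 209.7] 12496 143 242 78 331 [ 0.662 -0.058  0.   ]
mat 0.6 [155.8, 158.2] 2924 119 191 134 188 [ 0.566 -0.279  0.   ]
mug 0.78 [300.2, 151.9] 871 284 311 133 170 [0.329 0.092 0.   ]
bottle 0.95 [290.6, 280.6] 1140 276 305 255 303 [0.722 0.249 0.   ]
bottle 0.2 [196.5, 208.9] 12306 14
[... 1024 characters left out ...]
0.111 0.   ]
mug 0.48 [346.4, 128.2] 1728 316 371 108 145 [ 0.744 -0.267  0.   ]
bottle 0.61 [295.0, 231.3] 295 286 305 222 240 [ 0.393 -0.091  0.   ]
bottle 0.58 [191.6, 119.0] 402 180 200 109 134 [0.775 0.262 0.   ]
book 0.98 [345.8, 128.0] 1750 316 371 108 146 [ 0.744 -0.265  0.   ]
book 0.55 [188.6, 119.8] 443 179 201 108 134 [0.772 0.272 0.   ]
bucket 0.74 [127.3, 258.0] 1750 103 152 236 281 [0.301 0.463 0.   ]
slide_box 0.69 [206.4, 255.2] 800 191 219 241 274 [0.312 0.201 0.   ]
slide_box 0.45 [345.8, 130.1] 1768 316 371 108 146 [ 0.737 -0.265  0.   ]
brush 0.71 [293.8, 232.6] 283 286 304 222 240 [ 0.388 -0.087  0.   ]
brush 0.6 [361.6, 259.4] 551 340 401 249 268 [ 0.303 -0.309  0.   ]
```

Run:
```python
import cv2
a=cv2.imread('pics/scene0.png');b=cv2.imread('pics/top0.png')
cv2.imwrite('pics/s0.png',cv2.resize(a,(800,600),interpolation=2))
cv2.imwrite('pics/t0.png',cv2.resize(b[40:300,90:420],(760,600),interpolation=2))
```

```text
(no output)
```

View pics/s0.png

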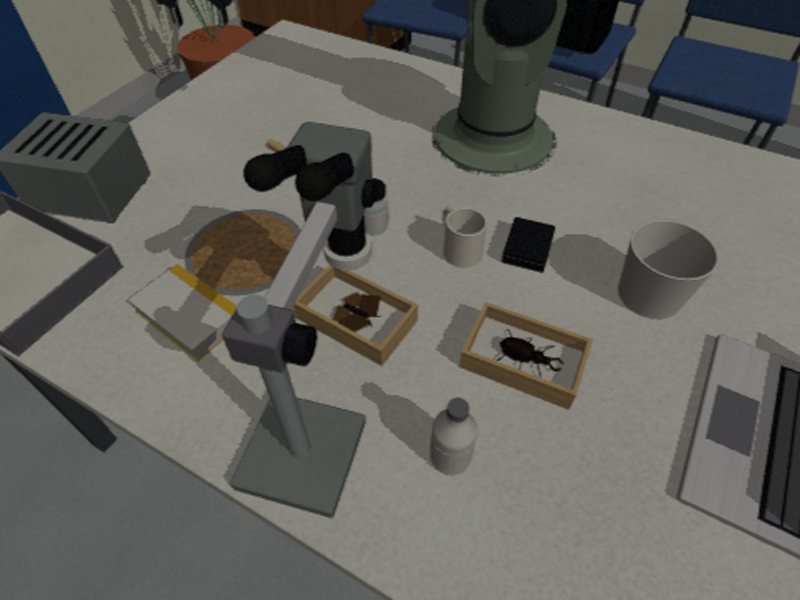

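View pics/t0.png

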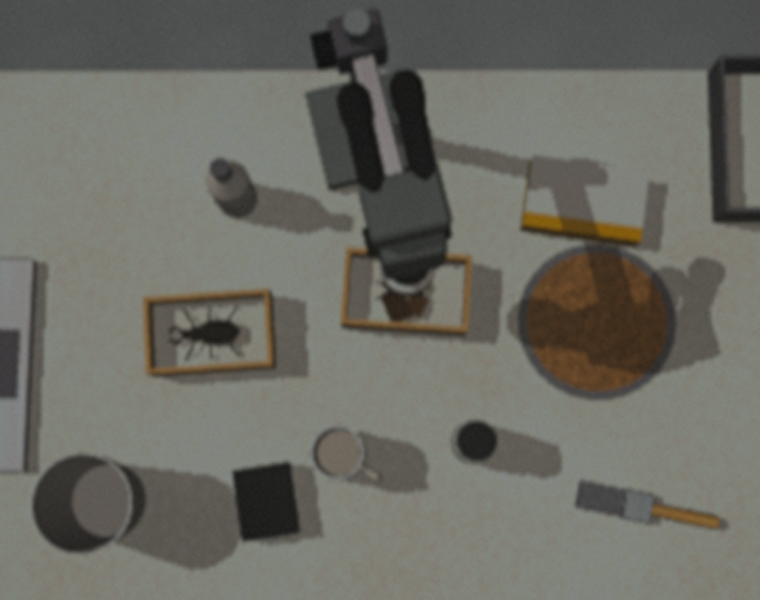

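The moth tray is under the lens at scaled pixel (405,290) in the top view. The beetle tray waits to the left at (210,332), and the mat is to the right at (598,320). Next I'll measure the rims, the foot and the light ring precisely.

Run:
```python
import cv2
a=cv2.imread('pics/scene0.png');b=cv2.imread('pics/top0.png')
import numpy as np
def crop(im,x0,y0,x1,y1,s,fn):
    c=cv2.resize(im[y0:y1,x0:x1],None,fx=s,fy=s,interpolation=2)
    c=cv2.convertScaleAbs(c,alpha=1.6)
    for x in range(x0-x0%10+10,x1,10): cv2.putText(c,str(x),(int((x-x0)*s),8),0,.3,(0,0,255));cv2.line(c,(int((x-x0+.5)*s),10),(int((x-x0+.5)*s),14),(0,0,255))
    for y in range(y0-y0%10+10,y1,10): cv2.putText(c,str(y),(0,int((y-y0+.5)*s)),0,.3,(0,0,255));cv2.line(c,(20,int((y-y0+.5)*s)),(24,int((y-y0+.5)*s)),(0,0,255))
    cv2.imwrite('pics/'+fn,c)
crop(a,135,70,275,175+0,5,'c1.png')
crop(a,135,165,275,285,5,'c2.png')
crop(a,135,240,255,335,6,'c3.png')
crop(b,215,60,305,190,4.5,'c4.png')
```

```text
(no output)
```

View pics/c1.png

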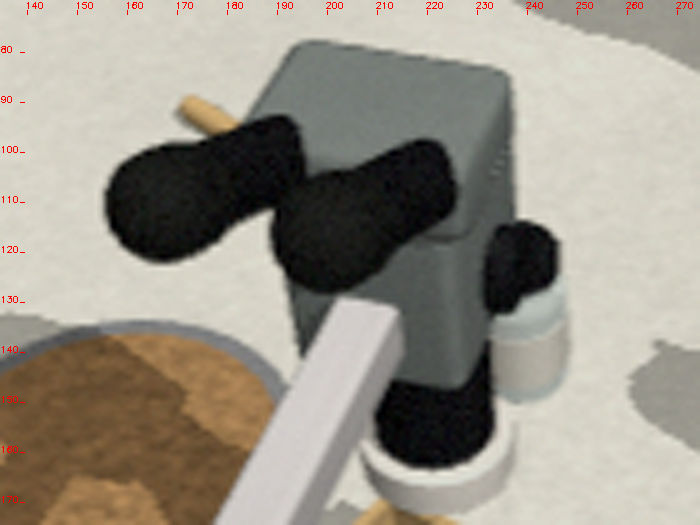

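View pics/c3.png

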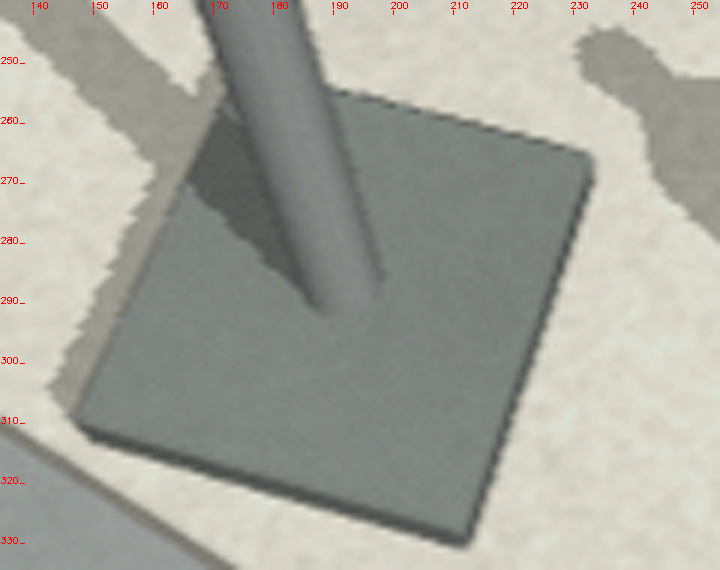

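View pics/c4.png

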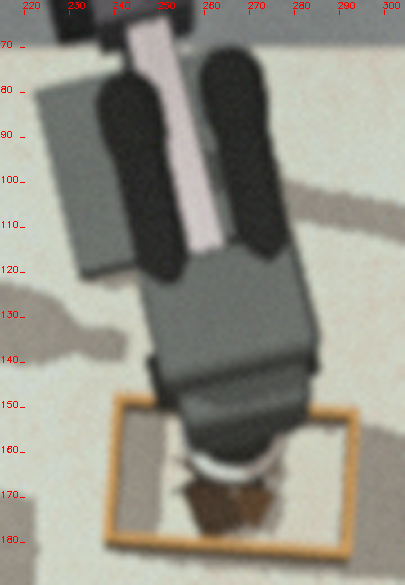

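View pics/c2.png

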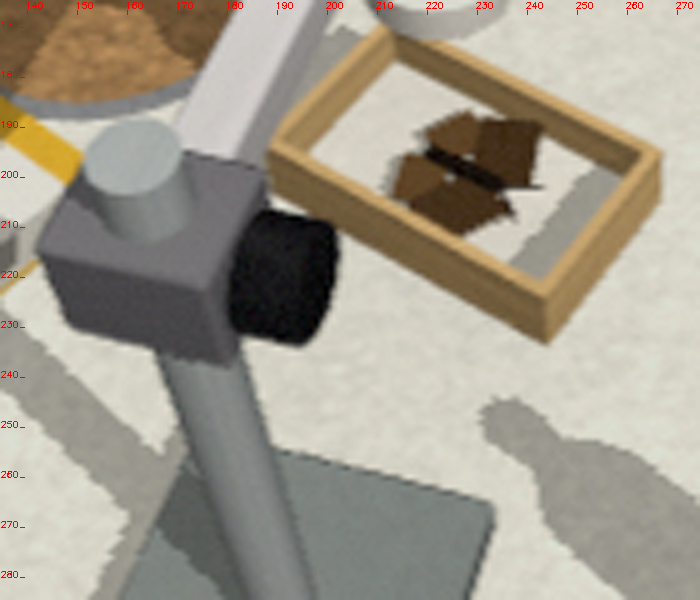

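```bash
cat > crop.py <<'E'
import cv2,sys
def crop(im,x0,y0,x1,y1,s,fn):
    c=cv2.resize(im[y0:y1,x0:x1],None,fx=s,fy=s,interpolation=2)
    c=cv2.convertScaleAbs(c,alpha=1.6)
    for x in range(x0-x0%10+10,x1,10): cv2.putText(c,str(x),(int((x-x0)*s),8),0,.3,(0,0,255));cv2.line(c,(int((x-x0+.5)*s),10),(int((x-x0+.5)*s),14),(0,0,255))
    for y in range(y0-y0%10+10,y1,10): cv2.putText(c,str(y),(0,int((y-y0+.5)*s)),0,.3,(0,0,255));cv2.line(c,(20,int((y-y0+.5)*s)),(24,int((y-y0+.5)*s)),(0,0,255))
    cv2.imwrite('pics/'+fn,c)
E
python3 - <<'E'
from crop import *
a=cv2.imread('pics/scene0.png');b=cv2.imread('pics/top0.png')
crop(a,285,185,390,270,6,'c5.png'); crop(b,145,155,215,210,8,'c6.png')
E
```

```text
(no output)
```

View pics/c5.png

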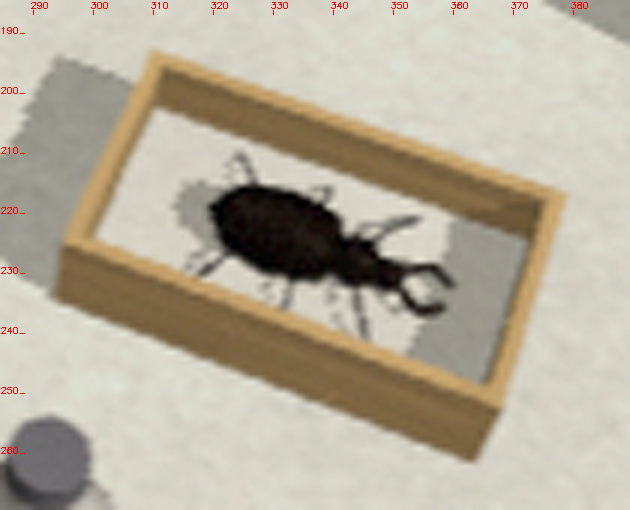

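View pics/c6.png

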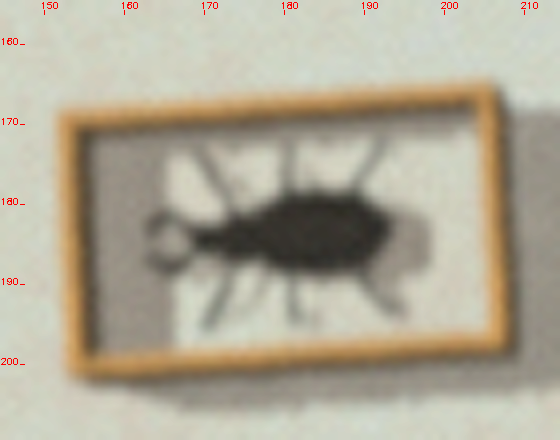

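```bash
cat > fit.py <<'E'
from h import *
from scipy.optimize import least_squares
def fit(gs,obs,x0):
    # obs: list (cam, localpts(3), pix)
    def res(p):
        c,s=np.cos(p[2]),np.sin(p[2]);r=[]
        for cam,l,px in obs:
            if l=='ring':
                t=np.linspace(0,2*np.pi,361);P=np.c_[p[0]+.036*np.cos(t),p[1]+.036*np.sin(t),0*t+.168]
                q=proj(gs[cam],P);i=q[:,1].argmax()
                r+=[(q[:,0].min()+q[:,0].max())/2-px[0],q[:,1].max()-px[1]]
            else:
                P=[[p[0]+c*l[0]-s*l[1],p[1]+s*l[0]+c*l[1],l[2]]]
                r+=list(proj(gs[cam],P)[0]-px)
        return np.array(r)
    o=least_squares(res,x0,loss='soft_l1'); return o.x,res(o.x).reshape(-1,2)
E
python3 - <<'E'
from fit import *
np.set_printoptions(precision=3,suppress=True)
gs={'s':grab_frame('scene'),'t':grab_frame('top')}
h=.045
A=[.055,.09,h];B=[.055,-.09,h];C=[-.055,-.09,h];D=[-.055,.09,h] # local x ~world x, y long
def go(obs,x0):
    x,r=fit(gs,obs,x0);print(x);print(r.round(1).tolist())
    for cam in 'st':
        oo=[o for o in obs if o[0]==cam]
        if len(oo)>1: print(cam,fit(gs,oo,x0)[0])
print('moth');go([('s',A,(243.5,222.5)),('s',B,(188.1,193.9)),('s',D,(266.9,194.9)),('t',A,(240.7,147.3)),('t',B,(293.8,150)),('t',C,(292.3,183.5)),('t',D,(237.6,181.3))],[.6,0,0])
print('beetle');go([('s',A,(368.2,252.2)),('s',B,(295.3,224.2)),('s',D,(379,216.7)),('s',C,(309.8,193.2)),('t',A,(151.8,168.5)),('t',B,(206.6,164.9)),('t',C,(208.3,198.3)),('t',D,(153.5,201.8))],[.54,.29,0])
f=[('s',[.175,.075,.024],(233.2,265.7)),('s',[.325,.075,.024],(212.3,328.7)),('s',[.325,-.075,.024],(147.5,309.5)),('t',[.325,.075,.024],(222.7,80.2)),('t',[.175,.075,.024],(232.7,119.5))]
print('foot');go(f,[.6,0,.1])
print('all');go(f+[('s','ring',(222.2,172.3)),('t','ring',(266.1,166.4))],[.6,0,.1])
print('ring');go([('s','ring',(222.2,172.3)),('t','ring',(266.1,166.4))],[.6,0,.1])
E
```

```text
moth
[ 0.605  0.006 -0.053]
[[0.7, 1.7], [-1.1, -0.5], [0.6, -0.6], [-0.9, 0.1], [0.8, 0.4], [0.6, 0.1], [0.0, -0.9]]
s [ 0.605  0.005 -0.058]
t [ 0.605  0.006 -0.046]
beetle
[0.545 0.286 0.074]
[[0.1, 0.3], [-0.5, 0.5], [0.1, -0.1], [0.2, -0.6], [0.1, 0.2], [0.0, 0.0], [0.1, -0.1], [-0.3, 0.2]]
s [0.544 0.286 0.075]
t [0.545 0.286 0.073]
foot
[0.61  0.004 0.25 ]
[[0.5, -1.1], [-0.2, -0.0], [-1.8, 0.3], [-0.8, -0.9], [-0.5, 1.3]]
s [0.61  0.007 0.244]
t [0.611 0.002 0.252]
all
[0.61  0.005 0.248]
[[0.6, -1.0], [-0.2, 0.1], [-1.8, 0.3], [-0.8, -1.0], [-0.5, 1.3], [0.1, 1.8], [1.0, 1.5]]
s [0.61  0.004 0.251]
t [0.613 0.006 0.237]
ring
[0.612 0.006 0.1  ]
[[0.1, 2.4], [0.7, 1.0]]
```

```bash
cat > tgt.py <<'E'
from h import *
from scipy.spatial.transform import Rotation as R
np.set_printoptions(precision=4,suppress=True)
def des(yaw,lean): return R.from_euler('z',yaw)*R.from_euler('y',-lean)*R.from_euler('x',np.pi)
def delta(grasp,yaw,lean):
    s=observe();Rd=des(yaw,lean);tcp=np.array(grasp)-.006*Rd.as_matrix()[:,2]
    R0=R.from_euler('xyz',s['tool_rot'])
    print('shift mm',(tcp-s['position'])*1000,'turn',(Rd*R0.inv()).as_rotvec())
E
python3 - <<'E'
from tgt import *
print(tips_ahead() if callable(tips_ahead) else tips_ahead)
delta([.572,-.15,.20],-.053,.4)
E
```

```text
0.025
shift mm [301.3455 414.5697 -50.746 ] turn [ 0.0784 -0.3964 -0.4901]
```

Emit:
move_arm:
  motion:
    - [[50,50,0],[0,0,-0.12]]
    - [[90,95,0],[0.02,-0.1,-0.24]]
    - [[130,140,0],[0.04,-0.2,-0.36]]
    - [[170,190,0],[0.06,-0.3,-0.43]]
    - [[205,235,0],[0.078,-0.396,-0.49]]
    - [[240,285,0],[0.078,-0.396,-0.49]]
    - [[275,330,-10],[0.078,-0.396,-0.49]]
    - [[301,375,-20],[0.078,-0.396,-0.49]]
    - [[301,414,-50],[0.078,-0.396,-0.49]]
    - [[301,414,-50],[0.078,-0.396,-0.49]]
    - [[301,414,-50],[0.078,-0.396,-0.49]]
  jaw: 50
  grip_force: 30

```text
clock: 2.68
position: [0.5695, -0.1509, 0.2066]
tool_rot: [3.141, -0.4, -0.053]
force: [0.7, -0.1, 1.1]
grip_width: 0.0501
```

Run:
```python
from tgt import *
delta([.580,-.0788,.042],-.053,.4)
for n in ['scene','wrist']: save(n,n+'1.png')
a=cv2.imread('pics/scene1.png');b=cv2.imread('pics/wrist1.png')
cv2.imwrite('pics/m1.png',np.vstack([a[60:340],b])[:, :])
```

```text
shift mm [   8.2006   72.2454 -159.0713] turn [ 0.0006 -0.0003  0.0001]
```

View pics/m1.png

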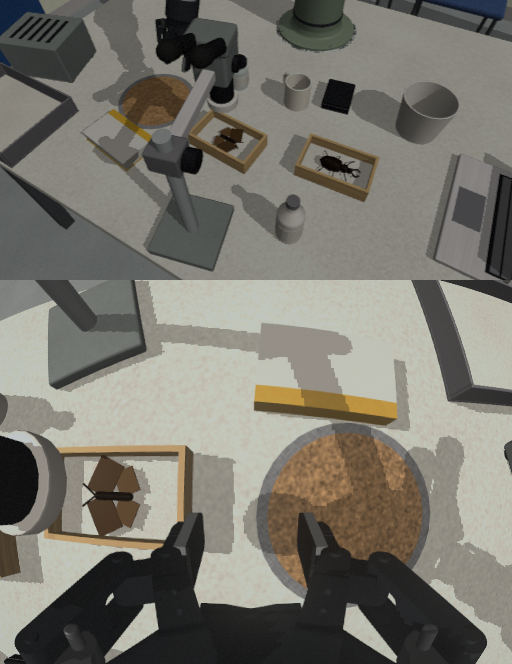

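The wrist view shows the moth tray's near end wall just left of the fingers, and the tool is clear of the light ring. Now I'll lower the tool beside the tray and move over the end wall.

Emit:
move_arm:
  motion:
    - [[0,0,-50],[0,0,0]]
    - [[4,0,-100],[0,0,0]]
    - [[8,15,-113],[0,0,0]]
    - [[8,45,-113],[0,0,0]]
    - [[8,72,-113],[0,0,0]]
    - [[8,72,-113],[0,0,0]]
    - [[8,72,-135],[0,0,0]]
    - [[8,72,-150],[0,0,0]]
    - [[8,72,-158],[0,0,0]]
    - [[8,72,-158],[0,0,0]]

```text
clock: 4.03
position: [0.595, -0.0832, 0.0708]
tool_rot: [-3.136, -0.348, -0.055]
force: [1.2, -0.7, 0.1]
grip_width: 0.0501
```

Run:
```python
from tgt import *
delta([.580,-.0788,.042],-.053,.4);print(observe()['force'])
for n in ['scene','wrist']: save(n,n+'2.png')
a=cv2.imread('pics/scene2.png');b=cv2.imread('pics/wrist2.png')
cv2.imwrite('pics/m2.png',np.hstack([cv2.resize(a[80:280,120:300],(400,444)),cv2.resize(b,(400,300))[:].repeat(1,0) if 0 else cv2.copyMakeBorder(cv2.resize(b,(400,300)),0,144,0,0,0)]))
```

```text
shift mm [-17.3416   4.527  -23.3198] turn [-0.0078 -0.0515 -0.    ]
[ 1.214  -0.7097  0.1435]
```

View pics/m2.png

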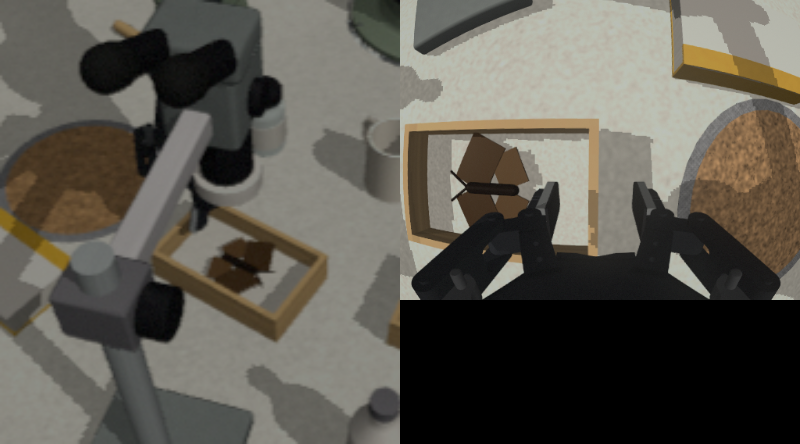

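Run:
```python
from tgt import *
s=observe();print(s['qpos'],s['qd'],s['joint_efforts'],s['position'])
```

```text
[-0.1484  0.6794  0.255   2.0756 -1.263   0.1616 -0.3686] [-0.0078 -0.0089  0.0032  0.003  -0.0014 -0.001   0.0016] [  0.4691 -85.2735   9.5118 -18.8125  -0.2896  -0.6729  -0.0075] [ 0.595  -0.0827  0.0715]
```

Joint 6 is at its 0.16 limit and joint 5 at its -1.26 limit, so 0.4 rad of lean can't be reached at this height. I'll back off and use a 0.2 rad lean.

Emit:
move_arm:
  motion:
    - [[0,-10,25],[0,0,0]]
    - [[0,-40,35],[0,0,0]]
    - [[0,-70,60],[0,0,0]]
    - [[0,-80,100],[0,0,0]]
    - [[0,-80,130],[0,0,0]]
    - [[0,-80,130],[0,0,0]]
    - [[0,-80,130],[0,0,0]]

```text
clock: 5.0
position: [0.595, -0.1617, 0.201]
tool_rot: [-3.136, -0.349, -0.052]
force: [0.8, -0.1, -0.7]
grip_width: 0.0497
```

Run:
```python
from tgt import *
s=observe();print(s['qpos'],s['position'],s['tool_rot'])
delta([.572,-.15,.20],-.053,.2)
```

```text
[-0.3042  0.5535  0.697   1.9794 -0.9103  0.5395 -0.6109] [ 0.595  -0.1617  0.201 ] [-3.1359 -0.3487 -0.0525]
shift mm [-24.1839  11.7394   4.8497] turn [ 0.0023  0.1488 -0.0021]
```

Emit:
move_arm:
  motion:
    - [[-24,12,5],[0.002,0.149,-0.002]]
    - [[-24,12,5],[0.002,0.149,-0.002]]
    - [[-24,12,-40],[0.002,0.149,-0.002]]
    - [[-24,12,-80],[0.002,0.149,-0.002]]
    - [[-24,12,-110],[0.002,0.149,-0.002]]
    - [[-24,12,-110],[0.002,0.149,-0.002]]
    - [[-24,12,-110],[0.002,0.149,-0.002]]

```text
clock: 5.88
position: [0.5714, -0.151, 0.0922]
tool_rot: [3.14, -0.202, -0.054]
force: [0.1, -0.2, 0.2]
grip_width: 0.0502
```

Run:
```python
from tgt import *
s=observe();print(s['qpos'],s['position'],s['tool_rot'])
delta([.570,-.0788,.042],-.053,.2)
```

```text
[-0.2421  0.7271  0.5875  1.9921 -0.9689  0.4932 -0.5794] [ 0.5714 -0.151   0.0922] [ 3.1401 -0.2018 -0.0539]
shift mm [ -2.6139  72.2381 -44.285 ] turn [0.0016 0.0017 0.0012]
```

Emit:
move_arm:
  motion:
    - [[-3,20,0],[0,0,0]]
    - [[-3,48,0],[0,0,0]]
    - [[-3,72,0],[0,0,0]]
    - [[-3,72,-15],[0,0,0]]
    - [[-3,72,-32],[0,0,0]]
    - [[-3,72,-44],[0,0,0]]
    - [[-3,72,-44],[0,0,0]]
    - [[-3,72,-44],[0,0,0]]

```text
clock: 6.88
position: [0.5685, -0.0785, 0.048]
tool_rot: [3.14, -0.201, -0.053]
force: [-0.5, 0.5, -0.3]
grip_width: 0.0502
```

Run:
```python
from tgt import *
s=observe();print(s['qpos'],s['position'],s['tool_rot'])
delta([.570,-.0788,.042],-.053,.2)
for n in ['scene','wrist']: save(n,n+'3.png')
a=cv2.imread('pics/scene3.png');b=cv2.imread('pics/wrist3.png')
cv2.imwrite('pics/m3.png',np.hstack([cv2.resize(a[80:280,120:300],(400,444)),cv2.copyMakeBorder(cv2.resize(b,(400,300)),0,144,0,0,0)]))
```

```text
[-0.3123  0.7672  0.4797  2.045  -1.0768  0.3616 -0.5968] [ 0.5685 -0.0785  0.048 ] [ 3.1404 -0.2008 -0.0533]
shift mm [ 0.3058 -0.2865 -0.137 ] turn [0.0012 0.0008 0.0005]
```

View pics/m3.png

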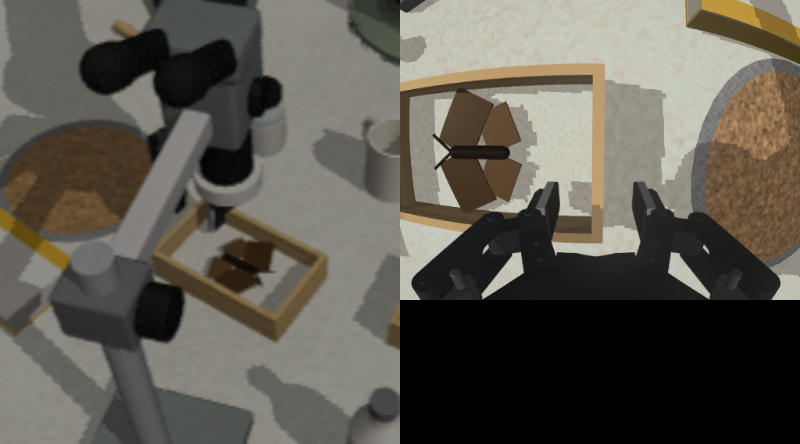

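The wrist view shows the fingers straddling the end wall at (600,220). I'll close the jaw.

Emit:
move_arm:
  motion:
    - [[0,0,0],[0,0,0]]
    - [[0,0,0],[0,0,0]]
    - [[0,0,0],[0,0,0]]
    - [[0,0,0],[0,0,0]]
    - [[0,0,0],[0,0,0]]
    - [[0,0,0],[0,0,0]]
  jaw: 0
  grip_force: 30

```text
clock: 7.72
position: [0.5684, -0.0783, 0.0475]
tool_rot: [3.14, -0.2, -0.053]
force: [0.4, 0.3, 5.6]
grip_width: 0.0066
```

Gripped at 6.6 mm, which matches the 7 mm wall. Next I drag it by (-38,-286) mm to the mat.

Emit:
move_arm:
  motion:
    - [[0,-10,0],[0,0,0]]
    - [[-3,-35,0],[0,0,0]]
    - [[-6,-62,0],[0,0,0]]
    - [[-10,-90,0],[0,0,0]]
    - [[-14,-118,0],[0,0,0]]
    - [[-18,-146,0],[0,0,0]]
    - [[-22,-174,0],[0,0,0]]
    - [[-26,-202,0],[0,0,0]]
    - [[-30,-230,0],[0,0,0]]
    - [[-34,-258,0],[0,0,0]]
    - [[-37,-278,0],[0,0,0]]
    - [[-38,-286,0],[0,0,0]]

```text
clock: 9.22
position: [0.5303, -0.3644, 0.0475]
tool_rot: [-3.141, -0.2, -0.053]
force: [0.1, 9.3, 12.5]
grip_width: 0.0061
```

Run:
```python
from tgt import *
s=observe();print(s['qpos'],s['position'],s['tool_rot'],s['force'])
for n in ['scene','top']: save(n,n+'4.png')
a=cv2.imread('pics/scene4.png');b=cv2.imread('pics/top4.png')
cv2.imwrite('pics/m4.png',np.hstack([cv2.resize(a[80:280,80:260],(400,444)),cv2.resize(b[80:280,220:400],(400,444))]))
```

```text
[ 0.2355  0.8408  0.4782  1.8353 -0.9683  0.5467 -0.2376] [ 0.5303 -0.3644  0.0475] [-3.1413 -0.2003 -0.0533] [ 0.0649  9.3321 12.4509]
```

View pics/m4.png

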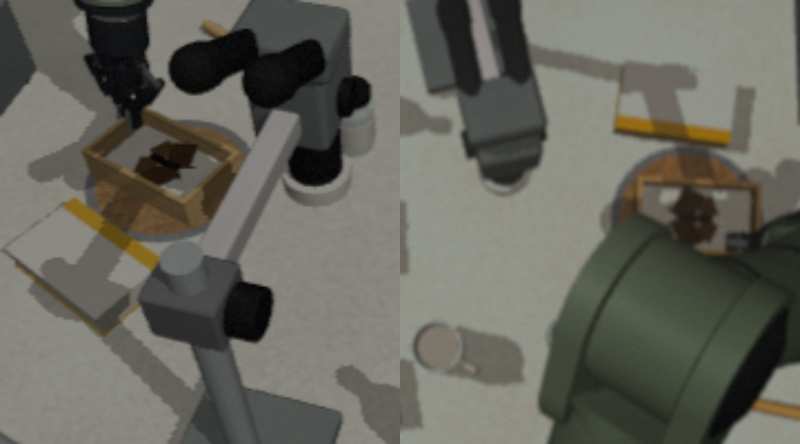

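The tray sits on the mat and is visible at about (160,155) in the left view. I'll release it and rise.

Emit:
move_arm:
  motion:
    - [[0,0,0],[0,0,0]]
    - [[0,0,0],[0,0,0]]
    - [[0,0,0],[0,0,0]]
    - [[0,0,0],[0,0,0]]
    - [[0,0,20],[0,0,0]]
    - [[0,0,60],[0,0,0]]
    - [[0,0,110],[0,0,0]]
    - [[-40,10,150],[0,0,0]]
    - [[-80,30,155],[0,0,0]]
    - [[-105,80,155],[0,0,0]]
    - [[-105,80,155],[0,0,0]]
  jaw: 45

```text
clock: 10.7
position: [0.4238, -0.2812, 0.2034]
tool_rot: [-3.139, -0.201, -0.052]
force: [1.4, -1.8, 0.9]
grip_width: 0.0451
```

Run:
```python
from tgt import *
s=observe();print(s['qpos'],s['position'],s['tool_rot'],s['force'])
g=save('top','top5.png');save('scene','scene5.png')
for c in ['top','scene']:
  for l in ['moth_tray','mat']:
    r=outline_of(l,c); print(c,l,[(k['score'],k['pixel']) for k in r[:1]])
from crop import *
crop(cv2.imread('pics/scene5.png'),85,120,215,220,5,'c7.png')
delta([.514,.3705,.10],.074,.2)
```

```text
[-0.0474  0.4476  0.7529  2.1099 -0.7234  0.6477 -0.418 ] [ 0.4238 -0.2812  0.2034] [-3.1395 -0.2006 -0.0524] [ 1.3903 -1.8043  0.9242]
top moth_tray [(0.91, [351.7, 178.5])]
top mat [(0.88, [345.8, 198.3])]
scene moth_tray [(0.85, [154.3, 151.3])]
scene mat [(0.55, [146.3, 171.5])]
shift mm [ 87.4458 655.3837 -96.637 ] turn [0.0016 0.     0.1279]
```

View pics/c7.png

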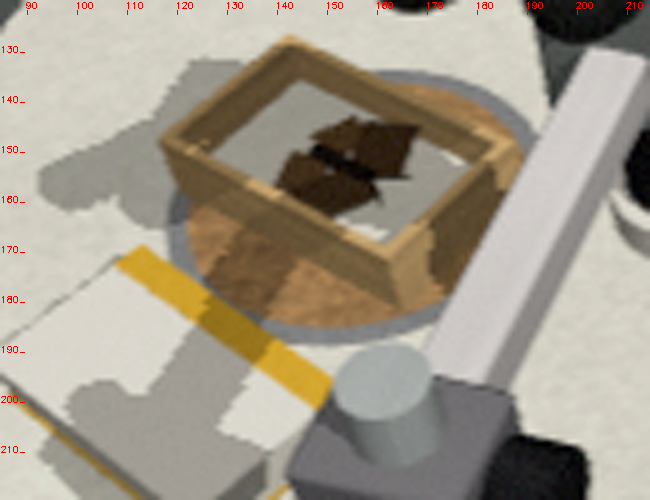

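The moth tray lies centred on the mat. Now I cross in front of the microscope to the beetle tray.

Emit:
move_arm:
  motion:
    - [[0,50,0],[0,0,0.02]]
    - [[-2,110,0],[0,0,0.04]]
    - [[-4,170,0],[0,0,0.06]]
    - [[-4,230,0],[0,0,0.08]]
    - [[-4,290,0],[0,0,0.1]]
    - [[-2,350,0],[0,0,0.128]]
    - [[0,410,0],[0,0,0.128]]
    - [[10,470,0],[0,0,0.128]]
    - [[30,530,0],[0,0,0.128]]
    - [[50,590,0],[0,0,0.128]]
    - [[87,640,-20],[0,0,0.128]]
    - [[87,655,-40],[0,0,0.128]]

```text
clock: 12.5
position: [0.5139, 0.3732, 0.1619]
tool_rot: [3.141, -0.201, 0.076]
force: [0.6, 0.8, 0.1]
grip_width: 0.045
```

Emit:
move_arm:
  motion:
    - [[0,0,0],[0,0,0]]
    - [[0,0,0],[0,0,0]]

```text
clock: 12.75
position: [0.5126, 0.3697, 0.1622]
tool_rot: [3.139, -0.2, 0.074]
force: [0.3, -0.2, 0.9]
grip_width: 0.0447
```

Run:
```python
from tgt import *
s=observe();print(s['qpos'],s['position'],s['tool_rot'],s['force'])
delta([.514,.3705,.042],.074,.2)
save('wrist','wrist6.png')
```

```text
[-1.3332  0.7668  0.8597  1.8327 -0.7194  0.6976 -1.6311] [0.5126 0.3697 0.1622] [ 3.1392 -0.1999  0.0739] [ 0.2906 -0.1671  0.8897]
shift mm [   0.1657    0.7396 -114.3186] turn [0.0023 0.0001 0.0005]
```

View pics/wrist6.png

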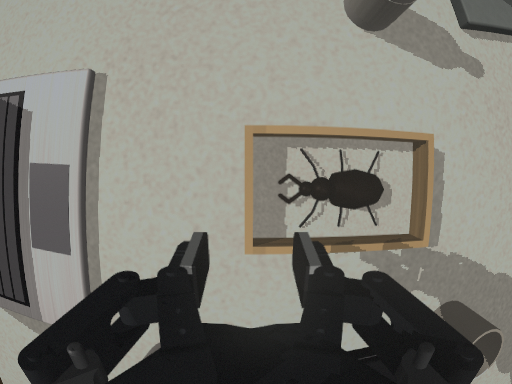

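The end wall at column 249 is centred between the fingers. I'll descend and grip.

Emit:
move_arm:
  motion:
    - [[0,1,-40],[0,0,0]]
    - [[0,1,-75],[0,0,0]]
    - [[0,1,-100],[0,0,0]]
    - [[0,1,-114],[0,0,0]]
    - [[0,1,-114],[0,0,0]]
    - [[0,1,-114],[0,0,0]]

```text
clock: 13.55
position: [0.5127, 0.3719, 0.0495]
tool_rot: [3.141, -0.201, 0.075]
force: [-0.5, 0.3, 0.9]
grip_width: 0.045
```

Emit:
move_arm:
  motion:
    - [[0,0,0],[0,0,0]]
    - [[0,0,0],[0,0,0]]
    - [[0,0,0],[0,0,0]]
    - [[0,0,0],[0,0,0]]
    - [[0,0,0],[0,0,0]]
    - [[0,0,0],[0,0,0]]
  jaw: 0

```text
clock: 14.3
position: [0.5123, 0.372, 0.0489]
tool_rot: [3.141, -0.2, 0.075]
force: [-2.7, -0.6, 6.0]
grip_width: 0.0064
```

Run:
```python
from tgt import *
s=observe();print(s['qpos'],s['position'],s['tool_rot'],s['force'])
# tray center target poses -> TCP shift, rotating about tool from current
R0=R.from_euler('xyz',s['tool_rot']); c0=np.array([.545,.286,0]); rel=s['position']-c0
for c,y in [((.57,.16),.3),((.58,.13),.45),((.61,.035),.6),((.61,.005),.6)]:
    dy=y-.074; p=np.array([*c,0])+R.from_euler('z',dy).apply(rel)
    print(c,y,((p-s['position'])*1000).round(1),'turnz',dy,p)
```

```text
[-1.2208  0.8942  0.6637  1.8686 -0.8675  0.4904 -1.5261] [0.5123 0.372  0.0489] [ 3.1411 -0.2003  0.0747] [-2.7187 -0.5882  5.9761]
(0.57, 0.16) 0.3 [   6.6 -135.5    0. ] turnz 0.22599999999999998 [0.5188 0.2365 0.0489]
(0.58, 0.13) 0.45 [   5.7 -174.    -0. ] turnz 0.376 [0.518  0.198  0.0489]
(0.61, 0.035) 0.6 [  26.3 -279.     0. ] turnz 0.526 [0.5385 0.0929 0.0489]
(0.61, 0.005) 0.6 [  26.3 -309.     0. ] turnz 0.526 [0.5385 0.0629 0.0489]
```

Gripped. I'll slide it towards the lens while yawing it to 0.6 rad, which gives the tool more clearance from the microscope head. I'll stop about 65 mm short.

Emit:
move_arm:
  motion:
    - [[1,-12,0],[0,0,0.03]]
    - [[2,-35,0],[0,0,0.08]]
    - [[3,-60,0],[0,0,0.13]]
    - [[4,-85,0],[0,0,0.18]]
    - [[5,-110,0],[0,0,0.23]]
    - [[5,-135,0],[0,0,0.28]]
    - [[6,-160,0],[0,0,0.33]]
    - [[8,-185,0],[0,0,0.38]]
    - [[11,-208,0],[0,0,0.43]]
    - [[14,-230,0],[0,0,0.48]]
    - [[16,-244,0],[0,0,0.526]]
    - [[16,-244,0],[0,0,0.526]]

```text
clock: 15.8
position: [0.529, 0.1262, 0.0488]
tool_rot: [3.139, -0.201, 0.598]
force: [-0.2, -6.3, 8.2]
grip_width: 0.0064
```

Run:
```python
from tgt import *
s=observe();print(s['qpos'],s['position'],s['tool_rot'],s['force'],s['grip_width'])
for n in ['scene','top','wrist']: save(n,n+'7.png')
a=cv2.imread('pics/scene7.png');b=cv2.imread('pics/wrist7.png')
cv2.imwrite('pics/m7.png',np.hstack([cv2.resize(a[70:270,130:310],(400,444)),cv2.copyMakeBorder(cv2.resize(b,(400,300)),0,144,0,0,0)]))
```

```text
[-0.4293  0.679   0.1557  2.0997 -0.7211  0.2295 -0.597 ] [0.529  0.1262 0.0488] [ 3.1394 -0.2008  0.5981] [-0.226  -6.2922  8.193 ] 0.006356248115621613
```

View pics/m7.png

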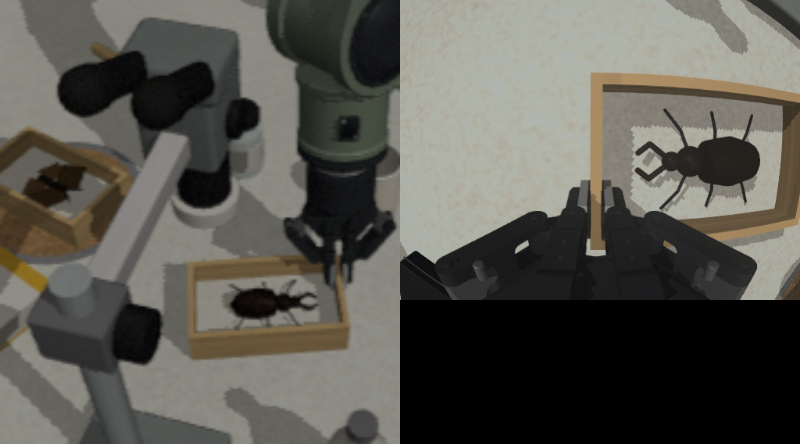

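Run:
```python
from crop import *
crop(cv2.imread('pics/scene7.png'),205,175,300,240,8,'c8.png')
crop(cv2.imread('pics/top7.png'),190,120,290,220,6,'c9.png')
```

```text
(no output)
```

View pics/c8.png

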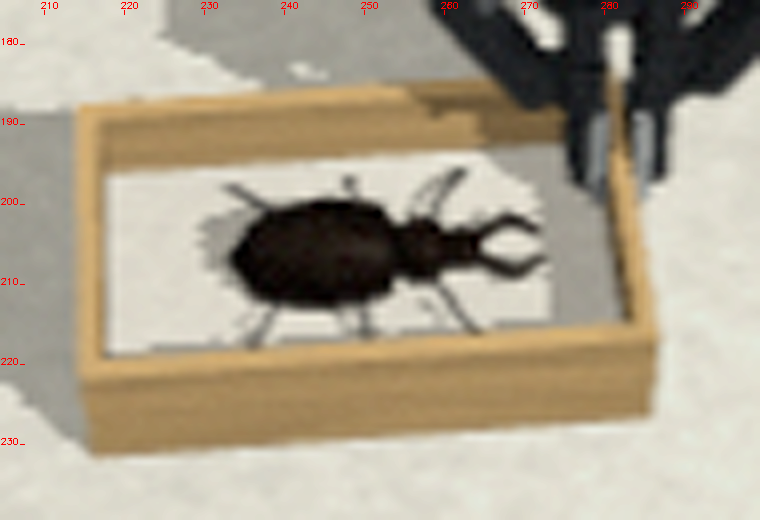

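View pics/c9.png

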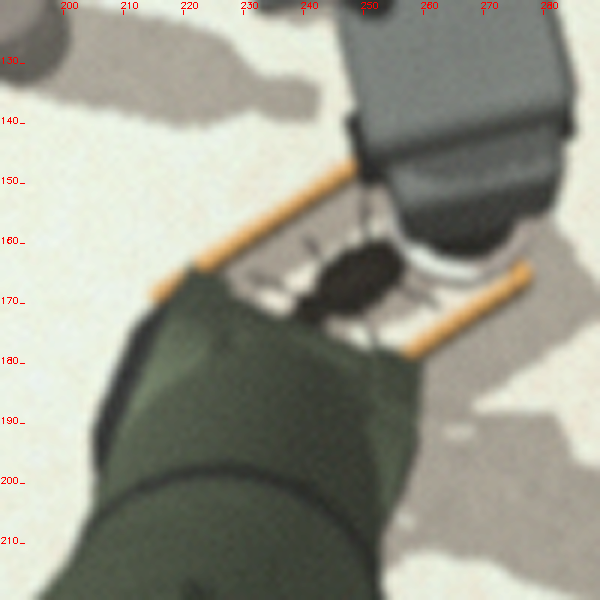

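Run:
```python
from fit import *
np.set_printoptions(precision=4,suppress=True)
gs={'s':grab_frame('scene'),'t':grab_frame('top')}
h=.045
A=[.055,.09,h];B=[.055,-.09,h];C=[-.055,-.09,h]
o=[('s',A,(286.6,216.4)),('s',B,(215.1,222.25)),('s',C,(214.1,187.6))]
x,r=fit(gs,o,[.6,.07,.6]);print(x,r.round(1).tolist())
x,r=fit(gs,o+[('t',A,(214.8,168.7)),('t',C,(278.2,164.2))],[.6,.07,.6]);print(x,r.round(1).tolist())
```

```text
[0.5989 0.0688 0.6041] [[0.7, 0.0], [-0.4, -0.2], [-0.2, 0.0]]
[0.5997 0.0691 0.6089] [[0.8, 0.2], [-0.4, 0.3], [-0.4, 0.4], [-0.3, 0.1], [0.8, 1.1]]
```

The measured pose (0.599, 0.069, 0.604) matches the plan. The remaining move is about (11,-64) mm, which I'll do in two stages.

Emit:
move_arm:
  motion:
    - [[2,-8,0],[0,0,0]]
    - [[5,-20,0],[0,0,0]]
    - [[8,-32,0],[0,0,0]]
    - [[11,-42,0],[0,0,0]]
    - [[11,-44,0],[0,0,0]]
    - [[11,-44,0],[0,0,0]]

```text
clock: 16.8
position: [0.5397, 0.0849, 0.0488]
tool_rot: [3.14, -0.201, 0.601]
force: [0.6, 1.0, 8.2]
grip_width: 0.0064
```

Run:
```python
from tgt import *
s=observe();print(s['qpos'],s['position'],s['tool_rot'],s['force'],s['grip_width'])
for n in ['scene','top','wrist']: save(n,n+'8.png')
a=cv2.imread('pics/scene8.png');b=cv2.imread('pics/top8.png')
cv2.imwrite('pics/m8.png',np.hstack([cv2.resize(a[70:270,130:310],(400,444)),cv2.resize(b[80:260,180:342],(400,444))]))
```

```text
[-0.3248  0.6806  0.1349  2.0872 -0.6985  0.2446 -0.5292] [0.5397 0.0849 0.0488] [ 3.1403 -0.2011  0.6006] [0.5776 1.0063 8.2062] 0.0064085319893444495
```

View pics/m8.png

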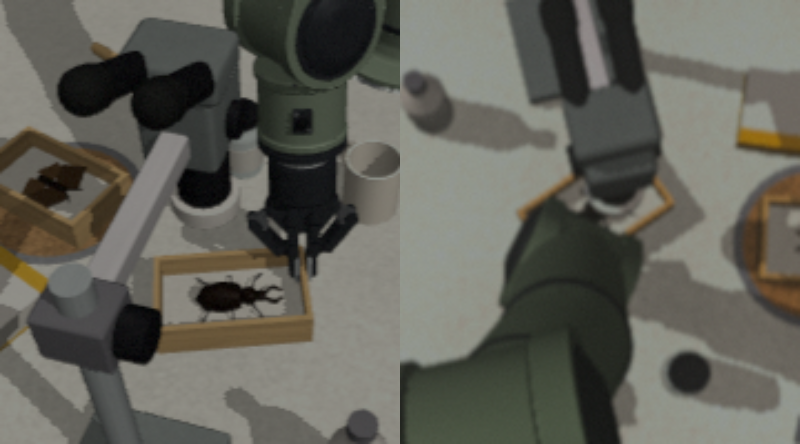

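View pics/wrist8.png

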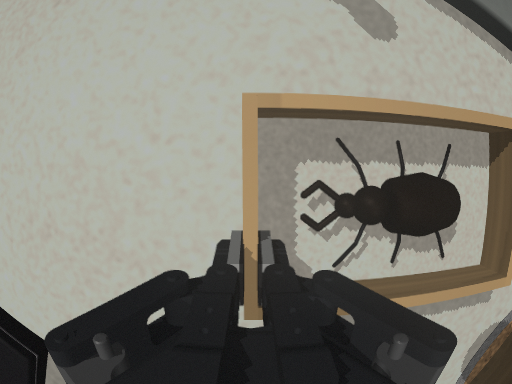

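Run:
```python
from tgt import *
s=observe();M=R.from_euler('xyz',s['tool_rot']).as_matrix();a=-M[:,2]
for sh in ([0,0],[0,-.010],[0,-.020],[.004,-.020]):
    out=[]
    for d in np.arange(.06,.45,.02):
        p=s['position']+a*d+np.array([*sh,0]); q=R.from_euler('z',-.248).apply(p-[.61,.005,0])
        z=p[2]
        r=np.hypot(q[0],q[1])-(.036 if z<.2 else .028)
        dx=max(-.031-q[0],0);dy=max(abs(q[1])-.05,0)
        hd=np.hypot(dx,dy) if z>.25 else 9
        out.append((round(z,2),round(1000*min(r,hd))))
    print(sh,out)
```

```text
[0, 0] [(np.float64(0.11), 73), (np.float64(0.13), 74), (np.float64(0.15), 75), (np.float64(0.17), 76), (np.float64(0.19), 77), (np.float64(0.21), 87), (np.float64(0.23), 89), (np.float64(0.24), 90), (np.float64(0.26), 66), (np.float64(0.28), 69), (np.float64(0.3), 72), (np.float64(0.32), 75), (np.float64(0.34), 78), (np.float64(0.36), 81), (np.float64(0.38), 84), (np.float64(0.4), 88), (np.float64(0.42), 91), (np.float64(0.44), 94), (np.float64(0.46), 98), (np.float64(0.48), 101)]
[0, -0.01] [(np.float64(0.11), 66), (np.float64(0.13), 67), (np.float64(0.15), 69), (np.float64(0.17), 70), (np.float64(0.19), 72), (np.float64(0.21), 82), (np.float64(0.23), 84), (np.float64(0.24), 86), (np.float64(0.26), 65), (np.float64(0.28), 68), (np.float64(0.3), 71), (np.float64(0.32), 74), (np.float64(0.34), 78), (np.float64(0.36), 81), (np.float64(0.38), 85), (np.float64(0.4), 88), (np.float64(0.42), 92), (np.float64(0.44), 96), (np.float64(0.46), 99), (np.float64(0.48), 103)]
[0, -0.02] [(np.float64(0.11), 60), (np.float64(0.13), 62), (np.float64(0.15), 64), (np.float64(0.17), 65), (np.float64(0.
[... 164 characters left out ...]
(0.32), 75), (np.float64(0.34), 79), (np.float64(0.36), 83), (np.float64(0.38), 86), (np.float64(0.4), 90), (np.float64(0.42), 94), (np.float64(0.44), 98), (np.float64(0.46), 101), (np.float64(0.48), 105)]
[0.004, -0.02] [(np.float64(0.11), 57), (np.float64(0.13), 58), (np.float64(0.15), 60), (np.float64(0.17), 62), (np.float64(0.19), 64), (np.float64(0.21), 74), (np.float64(0.23), 76), (np.float64(0.24), 78), (np.float64(0.26), 61), (np.float64(0.28), 64), (np.float64(0.3), 68), (np.float64(0.32), 71), (np.float64(0.34), 75), (np.float64(0.36), 79), (np.float64(0.38), 82), (np.float64(0.4), 86), (np.float64(0.42), 90), (np.float64(0.44), 94), (np.float64(0.46), 98), (np.float64(0.48), 101)]
```

The axis-to-microscope distance stays at least 60 mm, against a link radius of about 46 mm. I'll finish the slide, pause, and release.

Emit:
move_arm:
  motion:
    - [[0,-7,0],[0,0,0]]
    - [[0,-14,0],[0,0,0]]
    - [[0,-20,0],[0,0,0]]
    - [[0,-20,0],[0,0,0]]
    - [[0,-20,0],[0,0,0]]

```text
clock: 17.58
position: [0.5396, 0.0646, 0.0488]
tool_rot: [3.14, -0.201, 0.601]
force: [-0.9, -0.3, 9.7]
grip_width: 0.0064
```

Run:
```python
from tgt import *
s=observe();print(s['qpos'],s['position'],s['tool_rot'],s['force'],s['grip_width'])
for n in ['scene','top']: save(n,n+'9.png')
from crop import *
crop(cv2.imread('pics/scene9.png'),185,140,285,230,7,'c10.png')
```

```text
[-0.2746  0.6778  0.1215  2.0911 -0.6903  0.2448 -0.4962] [0.5396 0.0646 0.0488] [ 3.14   -0.2009  0.6005] [-0.8959 -0.2673  9.7083] 0.00636487788500032
```

View pics/c10.png

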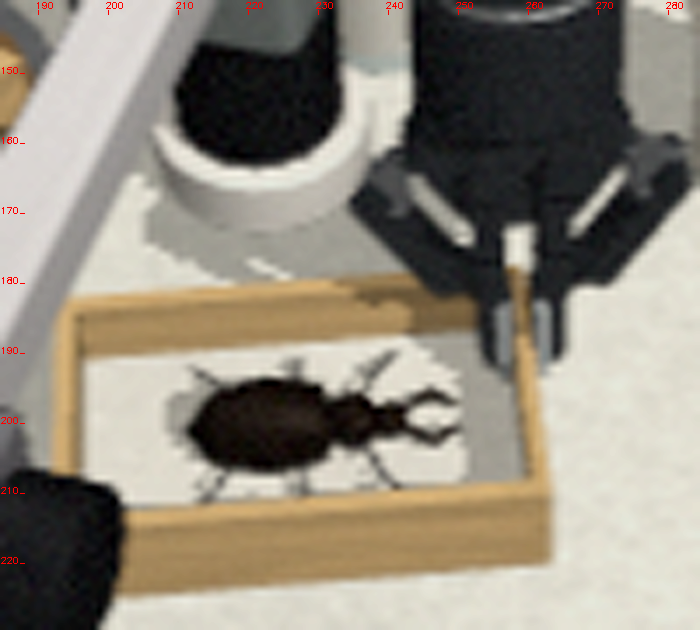

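Run:
```python
from fit import *
np.set_printoptions(precision=4,suppress=True)
gs={'s':grab_frame('scene'),'t':grab_frame('top')}
h=.045
A=[.055,.09,h];C=[-.055,-.09,h]
x,r=fit(gs,[('s',A,(263.1,209.1)),('s',C,(192.6,182.8))],[.6,.0,.6]);print(x,r.round(1).tolist())
```

```text
[0.6105 0.0072 0.6221] [[0.5, 0.3], [-0.5, -0.4]]
```

Emit:
move_arm:
  motion:
    - [[0,0,0],[0,0,0]]
    - [[0,0,0],[0,0,0]]
    - [[0,0,0],[0,0,0]]
    - [[0,0,0],[0,0,0]]
    - [[-3,-2,16],[0,0,0]]
    - [[-6,-4,32],[0,0,0]]
    - [[-9,-4,42],[0,0,0]]
    - [[-40,10,60],[0,0,0]]
    - [[-80,40,100],[0,0,0]]
    - [[-110,80,140],[0,0,0]]
    - [[-110,130,140],[0,0,0]]
    - [[-110,180,140],[0,0,0]]
  jaw: 30

```text
clock: 19.27
position: [0.4294, 0.2361, 0.1894]
tool_rot: [-3.142, -0.202, 0.599]
force: [1.5, 0.1, -0.3]
grip_width: 0.0302
```

Run:
```python
from tgt import *
s=observe();print(s['position'],s['force'])
for n in ['scene','top']: save(n,n+'A.png')
from crop import *
crop(cv2.imread('pics/sceneA.png'),185,140,285,230,7,'c11.png')
crop(cv2.imread('pics/topA.png'),205,100,315,210,5.4,'c12.png')
```

```text
[0.4294 0.2361 0.1894] [ 1.4862  0.0916 -0.2947]
```

View pics/c11.png

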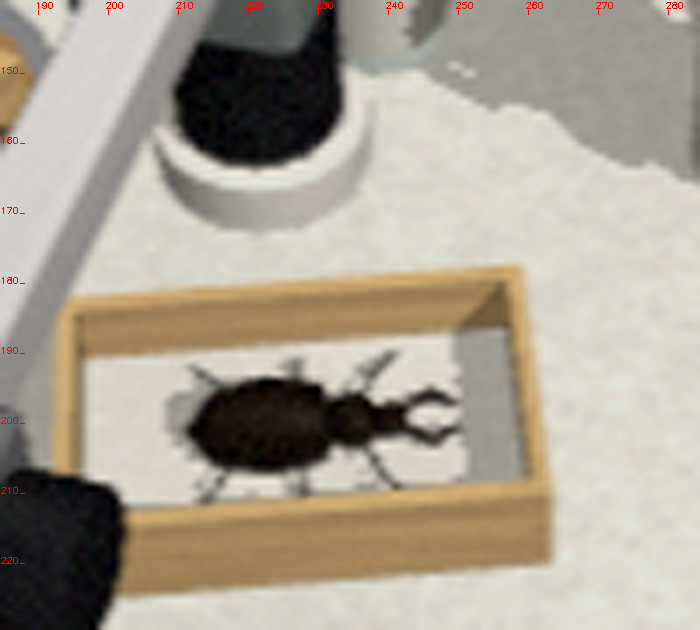

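View pics/c12.png

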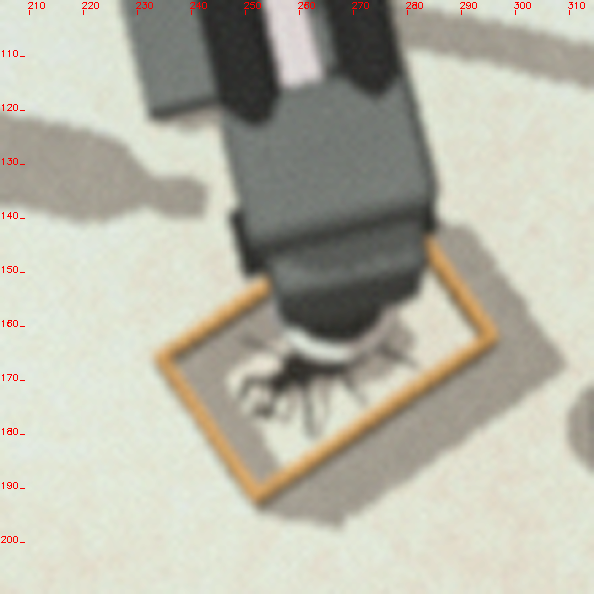

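Run:
```python
from fit import *
np.set_printoptions(precision=4,suppress=True)
gs={'s':grab_frame('scene'),'t':grab_frame('top')}
h=.045
A=[.055,.09,h];C=[-.055,-.09,h];D=[-.055,.09,h]
s=[('s',A,(263.1,209.1)),('s',C,(192.6,182.8)),('s',D,(259.1,177.5))]
t=[('t',A,(233.2,165.8)),('t',C,(296.7,162.1)),('t',D,(252.3,193.2))]
for o in (s,t,s+t):
    x,r=fit(gs,o,[.6,.0,.6]);print(x,r.round(1).tolist())
def f(p):
    t=np.linspace(0,6.2832,361);P=np.c_[p[0]+.036*np.cos(t),p[1]+.036*np.sin(t),0*t+p[2]]
    a=proj(gs['s'],P);b=proj(gs['t'],P)
    return [a[:,0].min()/2+a[:,0].max()/2-222.3,a[:,1].max()-172.4,b[:,0].min()/2+b[:,0].max()/2-266.1,b[:,1].max()-166.3]
o=least_squares(f,[.61,0,.168]);print(o.x,o.fun)
for n in ['top','scene']:
    r=outline_of('mat',n)
    grab_frame(n)
```

```text
[0.6111 0.0079 0.6145] [[0.5, 0.8], [-0.3, -0.4], [-0.2, -0.4]]
[0.6103 0.0092 0.6152] [[-0.3, 0.1], [0.6, -0.2], [-0.2, 0.1]]
[0.6107 0.0085 0.6152] [[0.8, 0.7], [-0.1, -0.4], [-0.0, -0.5], [-0.1, -0.0], [0.9, -0.3], [0.0, -0.1]]
[0.6133 0.0076 0.1783] [ 0.0527  0.0025  0.0577 -0.0343]
```

Beetle tray centre is (0.611, 0.0085). The lens estimates are (0.610, 0.005) and (0.613, 0.008), so it is within about 4 mm. One last check of the bystanders.

Run:
```python
import cv2,numpy as np
a=cv2.imread('pics/top0.png');b=cv2.imread('pics/topA.png')
cv2.imwrite('pics/d.png',np.hstack([cv2.resize(a[40:300,90:420],(400,315)),cv2.resize(b[40:300,90:420],(400,315))]))
```

```text
(no output)
```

View pics/d.png

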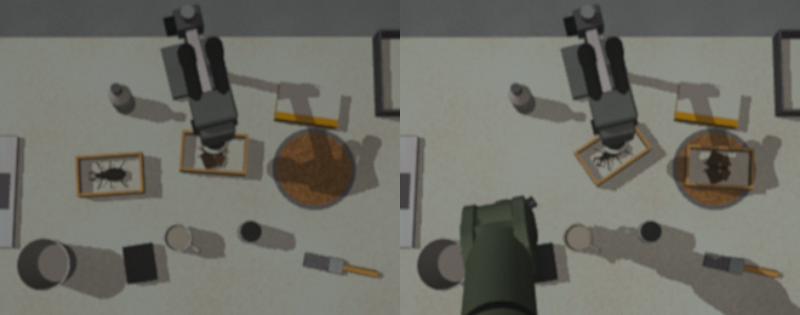

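The moth tray is centred on the mat at (718,168), the beetle tray is under the lens, and the bystanders haven't moved. I'll hand it in.

```bash
python3 -c "
from workcell import *
print(job_done())"
```

```text
the job is handed in; nothing more can be done
None
```

The trays are swapped and the job is handed in at about 20 s of the 69 s allowed. The hand-in gives no verdict.

- **Moth tray:** I gripped its end wall and slid it flat onto the mat. In the last top view it sits about in the middle. I did not measure its final centre numerically, but the move was sized to put it on the mat's centre.
- **Beetle tray:** I gripped its end wall and slid it under the lens, yawing it to about 0.6 rad so the arm stayed clear of the microscope's head. Its last measured centre is (0.611, 0.0085) m.
- **Lens position:** My two estimates disagree a little: (0.610, 0.005) from the foot and (0.613, 0.008) from the light ring. The tray is within about 4 mm of both, and the limit is 12 mm.
- **First approach:** Leaning the tool 0.4 rad ran into wrist joint limits before it touched anything. I backed off and used 0.2 rad for both trays.
- **Bystanders and microscope:** The bystanders in view looked unmoved in the before-and-after top views; the arm partly hid the slide box and bucket. Wrist force readings at the end of each move stayed below about 16 N. None of them pointed to contact with the microscope.

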